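# Confirm the balm ingredients in order

### The job

Confirm the weighed ingredients of the balm in recipe order: with the fingertips, lightly tap down the round orange key on the tray of the dark brown jar with the cream-coloured lid, then the key on the tray of the glass vial with the white cap, then the key on the tray of the pink-lidded jar; each key stays down once tapped. Leave the key beside the tiny black-capped pot up, and do not pick up, shove or tip the trays, the pots or the small things in front of them.

Things in the scene. Friction and masses are not known exactly. Their poses are not given: they have to be found in the camera images.
- tray_resin: Loose grey confirm tray carrying the brown jar: 174 x 124 mm, about 0.7 kg, rim 16 mm high; origin at the centre of its underside, on the table. Its x axis runs from the key (front, -x) to the pot's bay (rear, +x), z up. All four trays look alike: the pot on it tells which is which. A black key block (50 x 56 mm, top 26 mm above the table) stands at its front, its centre 58 mm from the origin along -x.
- key_resin (a joint): Travel in m of the round orange key beside the brown jar: 0 is up, 0.007 fully down; pressed straight down. It gives way at about 2.5 N plus 8 N per m/s of speed, has no return spring and stays where it is left; it counts as tapped from 0.0045. Fully down, it meets a sprung stop that yields above 3.5 N by up to 5 mm more (1.5 N per mm) and comes back; that is not counted in this value.
- key_resin_top (a point): Centre of the top face of the orange key beside the brown jar; the key is 32 mm across. Its top is 40 mm above the table when up (up to 1 mm lower at the start), 33 mm fully down, 28 mm with the sprung stop also squeezed (the metal collar round it stands 27.2 mm above the table).
- pot_resin: The dark brown jar with a cream-coloured lid, 54 mm across, 32 mm high; loose, standing on its tray about 87 mm behind the key (to within 12 mm), on the tray floor 10 mm above the table. Origin at the centre of its underside, z up.
- tray_vial: Loose grey confirm tray carrying the glass vial: 174 x 124 mm, about 0.7 kg, rim 16 mm high; origin at the centre of its underside, on the table. Its x axis runs from the key (front, -x) to the pot's bay (rear, +x), z up. All four trays look alike: the pot on it tells which is which. A black key block (50 x 56 mm, top 26 mm above the table) stands at its front, its centre 58 mm from the origin along -x.
- key_vial (a joint): Travel in m of the round orange key beside the glass vial: 0 is up, 0.007 fully down; pressed straight down. It gives way at about 2.5 N plus 8 N per m/s of speed, has no return spring and stays where it is left; it counts as tapped from 0.0045. Fully down, it meets a sprung stop that yields above 3.5 N by up to 5 mm more (1.5 N per mm) and comes back; that is not counted in this value.
- key_vial_top (a point): Centre of the top face of the orange key beside the glass vial; the key is 32 mm across. Its top is 40 mm above the table when up (up to 1 mm lower at the start), 33 mm fully down, 28 mm with the sprung stop also squeezed (the metal collar round it stands 27.2 mm above the table).
- pot_vial: The clear glass vial with a white cap, 45 mm across, 68 mm high; loose, standing on its tray about 87 mm behind the key (to within 12 mm), on the tray floor 10 mm above the table. Origin at the centre of its underside, z up.
- tray_cream: Loose grey confirm tray carrying the pink-lidded jar: 174 x 124 mm, about 0.7 kg, rim 16 mm high; origin at the centre of its underside, on the table. Its x axis runs from the key (front, -x) to the pot's bay (rear, +x), z up. All four trays look alike: the pot on it tells which is which. A black key block (50 x 56 mm, top 26 mm above the table) stands at its front, its centre 58 mm from the origin along -x.
- key_cream (a joint): Travel in m of the round orange key beside the pink-lidded jar: 0 is up, 0.007 fully down; pressed straight down. It gives way at about 2.5 N plus 8 N per m/s of speed, has no return spring and stays where it is left; it counts as tapped from 0.0045. Fully down, it meets a sprung stop that yields above 3.5 N by up to 5 mm more (1.5 N per mm) and comes back; that is not counted in this value.
- key_cream_top (a point): Centre of the top face of the orange key beside the pink-lidded jar; the key is 32 mm across. Its top is 40 mm above the table when up (up to 1 mm lower at the start), 33 mm fully down, 28 mm with the sprung stop also squeezed (the metal collar round it stands 27.2 mm above the table).
- pot_cream: The wide white jar with a pink lid, 98 mm across, 59 mm high; loose, standing on its tray about 87 mm behind the key (to within 12 mm), on the tray floor 10 mm above the table. Origin at the centre of its underside, z up.
- tray_attar: Loose grey confirm tray carrying the tiny black-capped pot: 174 x 124 mm, about 0.7 kg, rim 16 mm high; origin at the centre of its underside, on the table. Its x axis runs from the key (front, -x) to the pot's bay (rear, +x), z up. All four trays look alike: the pot on it tells which is which. A black key block (50 x 56 mm, top 26 mm above the table) stands at its front, its centre 58 mm from the origin along -x.
- key_attar (a joint): Travel in m of the round orange key beside the tiny black-capped pot: 0 is up, 0.007 fully down; pressed straight down. It gives way at about 2.5 N plus 8 N per m/s of speed, has no return spring and stays where it is left; it counts as tapped from 0.0045. Fully down, it meets a sprung stop that yields above 3.5 N by up to 5 mm more (1.5 N per mm) and comes back; that is not counted in this value.
- key_attar_top (a point): Centre of the top face of the orange key beside the tiny black-capped pot; the key is 32 mm across. Its top is 40 mm above the table when up (up to 1 mm lower at the start), 33 mm fully down, 28 mm with the sprung stop also squeezed (the metal collar round it stands 27.2 mm above the table).
- pot_attar: The tiny clear pot with a black cap, 33 mm across, 34 mm high; loose, standing on its tray about 87 mm behind the key (to within 12 mm), on the tray floor 10 mm above the table. Origin at the centre of its underside, z up.
- balm: Loose black stick with white cap lying in front of the trays, 17 x 86 x 17 mm, long along its y. Origin under its middle. A bystander.
- cap: Loose white ribbed bottle cap, 33 mm across, 20 mm high, in front of the trays. Origin under its middle. A bystander.
- gloss: Loose dark blue and white gloss pen lying in front of the trays, 16 x 140 x 16 mm, long along its y. Origin under its middle. A bystander.
Not all that is in view belongs to the job. Leave any green look-alike of the pot_resin alone.

How it is judged:
On the way, in this order (a step that is already met when the one before it is completed fails the run):
1. the key beside the brown jar is down (value of joint key_resin above 0.0045 m), for 0.1 s.
2. the key beside the glass vial is down (value of joint key_vial above 0.0045 m), for 0.1 s.
3. the key beside the pink-lidded jar is down (value of joint key_cream above 0.0045 m), for 0.1 s.
At the end, for the whole second after the job is handed in: The keys of the brown jar, the vial and the pink-lidded jar are at least 4.5 mm down; that of the black-capped pot is less than 2.5 mm down; trays are within 20 mm, pots within 25 mm and small bystanders within 30 mm of where they began; pots upright (0.15 rad) and still (value of joint each of key_resin, key_vial, key_cream above 0.0045 m and value of joint key_attar below 0.0025 m and distance of each of tray_resin, tray_vial, tray_cream, tray_attar from where it was at the start of the episode below 0.02 m and distance of each of pot_resin, pot_vial, pot_cream, pot_attar from where it was at the start of the episode below 0.025 m and angle between each of pot_resin, pot_vial, pot_cream, pot_attar's own z axis and vertical below 0.15 rad and linear speed of each of pot_resin, pot_vial, pot_cream, pot_attar below 0.02 m/s and distance of each of balm, cap, gloss from where it was at the start of the episode below 0.03 m); the robot touches nothing.
It fails at once if a key goes down out of order (vial before brown jar, or pink-lidded jar before vial) ((value of joint key_vial above 0.003 m and value of joint key_resin below 0.0045 m) or (value of joint key_cream above 0.003 m and value of joint key_vial below 0.0045 m)).
It fails at once if the key beside the tiny black-capped pot is pressed (value of joint key_attar above 0.0025 m).
It fails at once if a key or tray is struck with more than 30 N (contact force between any of the fingers, the arm and tray_resin above 30 N or contact force between any of the fingers, the arm and tray_vial above 30 N or contact force between any of the fingers, the arm and tray_cream above 30 N or contact force between any of the fingers, the arm and tray_attar above 30 N).
It fails at once if a tray is lifted or shoved more than 20 mm, or a pot is lifted, tipped or shoved more than 25 mm ((height (world z) of any of tray_resin, tray_vial, tray_cream, tray_attar above 0.012 m or distance of any of tray_resin, tray_vial, tray_cream, tray_attar from where it was at the start of the episode above 0.02 m) or (height (world z) of any of pot_resin, pot_vial, pot_cream, pot_attar above 0.02 m or distance of any of pot_resin, pot_vial, pot_cream, pot_attar from where it was at the start of the episode above 0.025 m or angle between any of pot_resin, pot_vial, pot_cream, pot_attar's own z axis and vertical above 0.3 rad)).
It fails at once if a bystander in front of the trays is moved more than 30 mm (distance of any of balm, cap, gloss from where it was at the start of the episode above 0.03 m).
It also fails if it takes over 48 s, if anything falls off the work surface, if the arm or the gripper's body presses on something with over 40 N, if the wrist force passes 120 N, or if a joint passes its speed limit or range.

### The arm

A 6-joint arm with a two-finger parallel gripper is mounted at the origin on a cart in front of the work surface, level with it; the furniture and walls round the work are solid. World frame = base frame: x ahead of the robot, y to its left, z up, the work surface at z = 0. Lengths are in m, angles in rad, forces in N, time in s.
With the tool pointing down it reaches from about 0.275 to 0.825 m from the base axis. Payload 4.9 kg.
Tool frame: the origin (TCP) lies at the very end of the fingers, on their centre line; the grasp point (between the pads) lies bot.grip_point_offset behind it (bot.grip_point_offset is the distance from the TCP to the grasp point, in m); z points along the fingers, y is the line along which they close (so a half turn about z gives the same grasp; the last joint's range is limited). The gripper opens to 85 mm and grips with 20 to 120 N. Pads are 22 mm wide; open, the fingers measure 114 mm over their backs; the gripper's body (76 mm by 85 mm) begins 54 mm behind the grasp point. The pads swing forward as they close: fully open they stand 13 mm farther back than shut.
Start: joints at [-1.401, 0.326, -0.193, 1.052, 0, 1.437], TCP at [0.165, -0.525, 0.231] pointing down, gripper open.
Joint ranges: [-2.65, 2.65], [-0.97, 1.79], [-1.3, 1.35], [-1.93, 2.1], [-1.47, 1.37], [-3.14, 3.14]. Speed limits (rad/s): [2.57, 2.57, 3.14, 3.14, 3.14, 3.14].

### API

Orientations are given as a unit quaternion [x, y, z, w].
In Python, from station import telemetry, eyes, bot gives the robot as it stands.
- The arm moves only by the shell command python3 -m jog 'ROWS' [FORCE]. ROWS is JSON, a list of rows, each an object with "grip": the finger opening in mm, from 0 to 85.4; "linear": the shift along the tool's x, y, z in units of 0.02 m (1.0 is 0.02 m), a list of three; "rotation": the turn, a rotation vector about the tool's x, y, z in units of 6 degrees (1.0 is 6 degrees), a list of three. A call has 1 to 10 rows; each row shifts and turns the commanded pose from where the row before left it, along the tool's axes as they then stand; what a row does not reach is not made up. A row lasts 1/10 s, in which the tool goes at most 50 mm and 8.59 degrees, less where a joint would pass 70% of its speed; a pose out of reach is approached as far as the arm can. A call with a number of a shift or a turn outside -1 to 1 is refused whole. A call with a gripper value outside its range is refused whole. The fingers move at their own pace and stop on an object; FORCE is the grip in N (left out, the last holds). Time passes only in rows, so rows that do not move let the fingers close. It gives the time, the measured TCP pose, the force, the opening and the grip force at its end, in the units of the state.
- telemetry.get_obs(): the state, without advancing time (a new reading comes with each control period).
- eyes.get_image(name): name is "side" or "top" or "wrist"; returns (picture, depth): 400x640x3 uint8, red, green, blue; 400x640 float32, m along the optical axis (not along the pixel's ray), 0 where there is no reading.
- eyes.camera_info(name): a dict with "camera_matrix" (3x3 intrinsics, pixels), "origin" and "rotation" of the camera in the world. Camera axes: x right, y up, looking along -z (the intrinsics and any distortion apply to the point x, -y, -z); pixel columns grow to the right and rows downward; lengths in m; the calibration is good to about 2 mm. A picture is of the moment at which its call begins: read the wrist's pose just before it. camera_info takes no time and is no camera call; for the wrist camera it gives the pose at the moment of the call.
- bot.job_done(): hands the job in; it is judged then, once.
The state is a dict: "time_s": time; "q": joint angles; "dq": joint speeds; "joint_efforts": joint torques, N m; "tool_pos": TCP position; "tcp_rot": TCP orientation; "force": force on the tool from outside, world axes, zero at the start; "torque": the same for the moment, N m; "gripper_width": opening from 0.0 (shut) to 1.0 (fully open); "grasp_force": force on a finger pad.
Only numpy, scipy, OpenCV 4.12 (cv2) and the standard library are available. Lean on these libraries where they do the work, as an engineer would, in place of code of your own. Each camera call takes 0.05 s, during which the arm holds its last target. There are 200 camera calls.

## Working session

There is one attempt and no reset: what is moved stays moved. The work goes in short steps, Python scripts to look and compute and a shell command to move; the robot and the scene stay as the last step left them, time stands still between calls to the robot, and variables do not carry over. Pictures are saved under pics/ and viewed, at most 10 in all, crops included, and the job is handed in when it is done.

```bash
mkdir -p pics; cat > h.py <<'E'
import numpy as np, cv2
from station import telemetry, eyes, bot
def world(name,px,depth,ci):
    K=np.array(ci["camera_matrix"]);u,v=px[:,0],px[:,1]
    d=depth[v,u]
    p=np.stack([(u-K[0,2])/K[0,0]*d,-(v-K[1,2])/K[1,1]*d,-d],1)
    return p@np.array(ci["rotation"]).T+np.array(ci["origin"])
def orange(name,fn=None):
    ci=eyes.camera_info(name);im,d=eyes.get_image(name)
    if fn: cv2.imwrite(fn,im[:,:,::-1])
    hsv=cv2.cvtColor(im,cv2.COLOR_RGB2HSV)
    m=cv2.inRange(hsv,(5,150,110),(20,255,255))
    n,l,s,c=cv2.connectedComponentsWithStats(m)
    for i in range(1,n):
        if s[i,4]<40: continue
        v,u=np.where((l==i)&(d>0))
        if len(u)<10: continue
        w=world(name,np.stack([u,v],1),d,ci)
        zt=np.percentile(w[:,2],80); t=w[abs(w[:,2]-zt)<.004]
        print(name,s[i],c[i].round(),'mid',((t.max(0)+t.min(0))/2).round(4),'mean',t.mean(0).round(4),'size',np.ptp(t,0).round(3))
E
python3 - <<'E'
from h import *
o=telemetry.get_obs();print(o['time_s'],o['tool_pos'],o['tcp_rot'],o['force'],o['gripper_width'])
orange('top','pics/top.png');orange('side','pics/side.png')
E
```

```text
0.0 [ 0.16446974 -0.52422347  0.23048607] [ 9.88479670e-01  1.51351166e-01 -1.13457664e-05 -8.75520744e-04] [0.55196662 0.30478867 0.14786028] 1.0006088846977395Traceback (most recent call last):
  File "<stdin>", line 3, in <module>
  File "h.py", line 18, in orange
    w=world(name,np.stack([u,v],1),d,ci)
  File "h.py", line 7, in world
    return p@np.array(ci["rotation"]).T+np.array(ci["origin"])
           ~^~~~~~~~~~~~~~~~~~~~~~~~~~~
ValueError: matmul: Input operand 1 has a mismatch in its core dimension 0, with gufunc signature (n?,k),(k,m?)->(n?,m?) (size 4 is different from 3)
```

View pics/top.png

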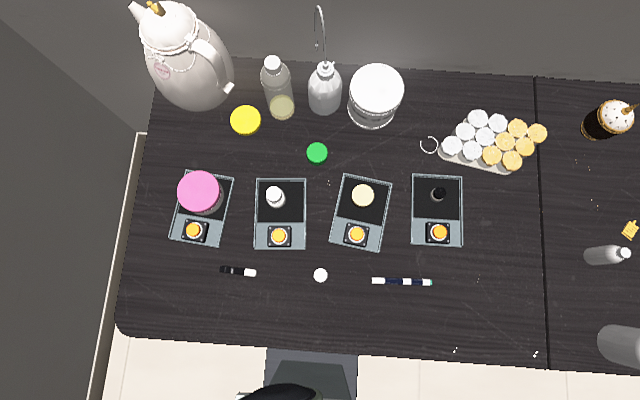

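View pics/side.png

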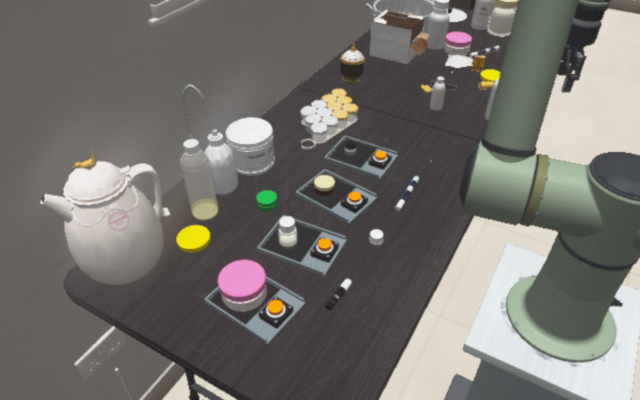

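The top view shows the keys left to right as pink (194,230), vial (280,236), brown/cream (357,234) and black-capped (438,232). The rotation is a quaternion, so I'll fix the helper.

```bash
sed -i 's/np.array(ci\["rotation"\]).T/Rotation.from_quat(ci["rotation"]).as_matrix().T/; 1a from scipy.spatial.transform import Rotation' h.py
sed -i 's/(5,150,110),(20,255,255)/(5,150,110),(24,255,255)/' h.py
python3 - <<'E'
from h import *
print(eyes.camera_info('top'));orange('top');orange('side')
im,d=eyes.get_image('top');ci=eyes.camera_info('top')
print(cv2.cvtColor(im,cv2.COLOR_RGB2HSV)[230:234,[194,280,357,438]].tolist())
px=np.array([[194,230],[280,236],[357,234],[438,232],[320,275],[402,282],[238,271],[300,320]]);print(world('top',px,d,ci).round(3))
print(Rotation.from_quat(telemetry.get_obs()['tcp_rot']).as_matrix().round(3))
E
```

```text
{'camera_matrix': array([[375.66369894,   0.        , 320.63935552],
       [  0.        , 375.66369894, 202.94581998],
       [  0.        ,   0.        ,   1.        ]]), 'origin': array([ 0.40341058, -0.00969545,  0.9053618 ]), 'rotation': array([ 0.07621305, -0.07240774, -0.67689853,  0.72853077])}
top [186 223  14  13  91] [192. 229.] mid [0.5045 0.2951 0.0388] mean [0.5038 0.2959 0.0387] size [0.028 0.031 0.006]
top [433 225  14  14 132] [440. 231.] mid [ 0.5423 -0.2788  0.0394] mean [ 0.5419 -0.2787  0.0394] size [0.029 0.031 0.006]
side [474  57  10  10  67] [478.  62.] mid [ 0.4758 -0.9675  0.0422] mean [ 0.4801 -0.9688  0.0421] size [0.029 0.016 0.008]
side [480  81  13   7  65] [486.  84.] mid [ 0.4079 -0.8533  0.0215] mean [ 0.4079 -0.8515  0.0211] size [0.035 0.036 0.007]
side [421  85  10   7  42] [426.  88.] mid [ 0.5866 -0.7464  0.0058] mean [ 0.5851 -0.7453  0.0051] size [0.035 0.033 0.007]
side [375 151  12   8  76] [380. 155.] mid [ 0.5407 -0.2771  0.039 ] mean [ 0.54   -0.2769  0.0382] size [0.029 0.032 0.007]
side [348 192  13  10 100] [354. 196.] mid [ 0.5215 -0.086   0.0384] mean [ 0.521  -0.0855  0.0375] size [0.03  0.028 0.008]
side [318 238  14  12 129] [324. 244.] mid [0.504  0.0952 0.0393] mean [0.5036 0.0962 0.0388] size [0.029 0.031 0.006]
side [267 299  16  15 183] [275. 306.] mid [0.5032 0.2954 0.0384] mean [0.503  0.2963 0.0378] size [0.031 0.031 0.007]
[[[24, 151, 254], [24, 167, 255], [25, 145, 254], [23, 162, 254]], [[24, 151, 254], [27, 134, 255], [25, 145, 254], [23, 161, 254]], [[25, 151, 254], [26, 135, 254], [25, 145, 254], [23, 161, 254]], [[25, 147, 255], [26, 136, 254], [25, 144, 254], [23, 163, 254]]]
[[ 0.503  0.29   0.038]
 [ 0.504  0.09   0.037]
 [ 0.521 -0.088  0.038]
 [ 0.539 -0.274  0.041]
 [ 0.422 -0.009  0.019]
 [ 0.42  -0.199  0.017]
 [ 0.417  0.182  0.016]
 [ 0.317  0.03   0.002]]
[[ 0.954  0.299 -0.   ]
 [ 0.299 -0.954  0.001]
 [ 0.    -0.001 -1.   ]]
```

Measurements agree between the two cameras: resin (0.521,-0.086), vial (0.504,0.095), cream (0.503,0.295), attar (0.541,-0.278), tops ≈0.039. First I'll shut the fingers and align the tool with the world.

```bash
python3 -m jog '[{"grip":0,"linear":[0,0,0],"rotation":[0,0,0.7]},{"grip":0,"linear":[0,0,0],"rotation":[0,0,0.8]},{"grip":0,"linear":[0,0,0],"rotation":[0,0,0.8]},{"grip":0,"linear":[0,0,0],"rotation":[0,0,0.6]},{"grip":0,"linear":[0.8,-1,0],"rotation":[0,0,0]},{"grip":0,"linear":[0.8,-1,0],"rotation":[0,0,0]},{"grip":0,"linear":[0.8,-1,0],"rotation":[0,0,0]},{"grip":0,"linear":[0.8,-1,0],"rotation":[0,0,0]}]' 20
```

```text
time_s: 1.05
tool_pos: [0.229, -0.444, 0.2311]
tcp_rot: [1.0, -0.0, 0.0, -0.0]
force: [0.6, -0.4, 0.0]
gripper_width: -0.005
grasp_force: 0.0
```

```bash
python3 -m jog '[{"grip":0,"linear":[0.8,-1,0],"rotation":[0,0,0]},{"grip":0,"linear":[0.8,-1,0],"rotation":[0,0,0]},{"grip":0,"linear":[0.8,-1,0],"rotation":[0,0,0]},{"grip":0,"linear":[0.8,-1,0],"rotation":[0,0,0]},{"grip":0,"linear":[0.8,-1,0],"rotation":[0,0,0]},{"grip":0,"linear":[0.8,-1,0],"rotation":[0,0,0]},{"grip":0,"linear":[0.8,-1,0],"rotation":[0,0,0]},{"grip":0,"linear":[0.8,-1,0],"rotation":[0,0,0]},{"grip":0,"linear":[0.8,-1,0],"rotation":[0,0,0]},{"grip":0,"linear":[0.8,-1,0],"rotation":[0,0,0]}]'
python3 -m jog '[{"grip":0,"linear":[0.8,-1,0],"rotation":[0,0,0]},{"grip":0,"linear":[0.8,-1,0],"rotation":[0,0,0]},{"grip":0,"linear":[0.8,-1,0],"rotation":[0,0,0]},{"grip":0,"linear":[0.8,-1,0],"rotation":[0,0,0]},{"grip":0,"linear":[0.8,-1,0],"rotation":[0,0,0]},{"grip":0,"linear":[0.8,-1,0],"rotation":[0,0,0]},{"grip":0,"linear":[0.8,-1,0],"rotation":[0,0,0]},{"grip":0,"linear":[0,0,0],"rotation":[0,0,0]}]'
python3 - <<'E'
from h import *
orange('wrist','pics/w1.png')
o=telemetry.get_obs();print(o['time_s'],o['tool_pos'],o['force'])
E
```

```text
time_s: 2.05
tool_pos: [0.389, -0.2439, 0.2313]
tcp_rot: [1.0, 0.0, 0.0, 0.0]
force: [0.6, 0.7, 0.4]
gripper_width: 0.007
grasp_force: 0.0
time_s: 2.85
tool_pos: [0.5018, -0.1029, 0.2312]
tcp_rot: [1.0, 0.002, 0.0, -0.0]
force: [0.1, -0.2, -0.1]
gripper_width: 0.007
grasp_force: 0.0
wrist [454 132  30  27 612] [469. 145.] mid [ 0.5432 -0.2798  0.0388] mean [ 0.5432 -0.279   0.0389] size [0.031 0.032 0.006]
wrist [298 147  25  26 162] [310. 159.] mid [ 0.5245 -0.0871  0.0378] mean [ 0.5253 -0.0875  0.0382] size [0.03  0.029 0.005]
wrist [  0 161  25  25 507] [ 10. 173.] mid [0.5067 0.2897 0.0381] mean [0.5056 0.2883 0.0384] size [0.03  0.026 0.006]
wrist [152 160  29  27 551] [165. 173.] mid [0.5071 0.0935 0.0396] mean [0.5073 0.0927 0.0395] size [0.031 0.032 0.007]
2.9 [ 0.50089513 -0.10389173  0.23107882] [ 0.09166065  0.22893961 -0.32078368]
```

View pics/w1.png

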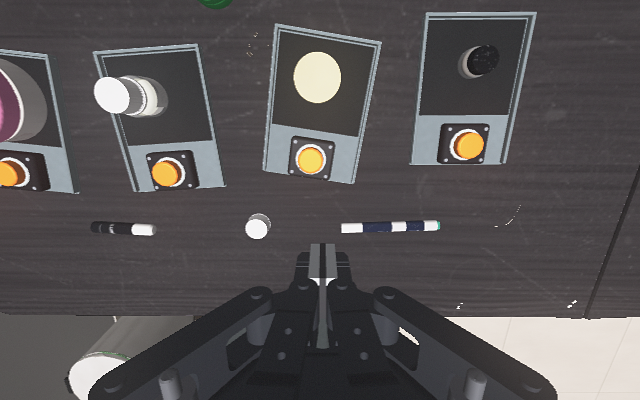

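The wrist view confirms the pots and keys: brown at (310,160), vial (165,173), pink (10,173). I'll centre over the brown jar's key and come down to a hover.

```bash
python3 -m jog '[{"grip":0,"linear":[0.55,-0.42,0],"rotation":[0,0,0]},{"grip":0,"linear":[0.55,-0.42,0.5],"rotation":[0,0,0]},{"grip":0,"linear":[0,0,1],"rotation":[0,0,0]},{"grip":0,"linear":[0,0,1],"rotation":[0,0,0]},{"grip":0,"linear":[0,0,1],"rotation":[0,0,0]},{"grip":0,"linear":[0,0,1],"rotation":[0,0,0]},{"grip":0,"linear":[0,0,1],"rotation":[0,0,0]},{"grip":0,"linear":[0,0,1],"rotation":[0,0,0]},{"grip":0,"linear":[0,0,0.8],"rotation":[0,0,0]},{"grip":0,"linear":[0,0,0],"rotation":[0,0,0]}]'
python3 - <<'E'
from h import *
orange('side');orange('wrist')
o=telemetry.get_obs();print(o['time_s'],o['tool_pos'],o['force'])
E
```

```text
time_s: 3.9
tool_pos: [0.5207, -0.0874, 0.0825]
tcp_rot: [1.0, -0.0, -0.002, -0.001]
force: [-0.8, 0.7, 0.4]
gripper_width: -0.002
grasp_force: 0.0
side [474  57  10  10  66] [478.  62.] mid [ 0.4751 -0.9693  0.0423] mean [ 0.4762 -0.9685  0.0415] size [0.027 0.019 0.007]
side [481  81  13   7  67] [487.  84.] mid [ 0.4087 -0.8509  0.0226] mean [ 0.4077 -0.8508  0.0227] size [0.032 0.037 0.006]
side [421  85  10   7  41] [426.  88.] mid [ 0.586  -0.7459  0.0059] mean [ 0.5854 -0.7463  0.0047] size [0.037 0.037 0.008]
side [375 151  12   8  76] [380. 155.] mid [ 0.5405 -0.2776  0.0381] mean [ 0.5394 -0.2768  0.0378] size [0.03  0.032 0.006]
side [348 192  13  10 100] [354. 196.] mid [ 0.5226 -0.086   0.0384] mean [ 0.5217 -0.0854  0.0378] size [0.029 0.033 0.007]
side [318 238  14  12 130] [324. 244.] mid [0.5034 0.0953 0.0393] mean [0.5037 0.0959 0.0388] size [0.03  0.031 0.006]
side [267 299  16  15 183] [275. 306.] mid [0.5035 0.2953 0.0384] mean [0.503  0.2962 0.0377] size [0.029 0.032 0.007]
wrist [ 557  174   57   45 1888] [585. 196.] mid [ 0.5427 -0.2791  0.0382] mean [ 0.5437 -0.2779  0.0387] size [0.032 0.031 0.006]
wrist [302 199  42  43 483] [322. 216.] mid [ 0.5243 -0.0874  0.0376] mean [ 0.5269 -0.0873  0.0379] size [0.031 0.03  0.006]
wrist [  63  219   52   43 1605] [ 89. 240.] mid [0.5075 0.0929 0.0388] mean [0.5083 0.0918 0.0393] size [0.032 0.031 0.006]
4.0 [ 0.52246077 -0.08795371  0.08490696] [-0.50534213  0.65248779  0.30561837]
```

```bash
python3 -m jog '[{"grip":0,"linear":[0,0,0.8],"rotation":[0,0,0]},{"grip":0,"linear":[0,0,0.8],"rotation":[0,0,0]},{"grip":0,"linear":[0,0,0.4],"rotation":[0,0,0]},{"grip":0,"linear":[0,0,0.2],"rotation":[0,0,0]},{"grip":0,"linear":[0,0,0.2],"rotation":[0,0,0]},{"grip":0,"linear":[0,0,0.15],"rotation":[0,0,0]},{"grip":0,"linear":[0,0,0.1],"rotation":[0,0,0]},{"grip":0,"linear":[0,0,0],"rotation":[0,0,0]},{"grip":0,"linear":[0,0,0],"rotation":[0,0,0]}]'
```

```text
time_s: 4.9
tool_pos: [0.523, -0.0881, 0.0328]
tcp_rot: [1.0, 0.0, 0.001, 0.0]
force: [0.3, 0.6, 5.4]
gripper_width: -0.001
grasp_force: 1.8
```

Force of 5.4 N exceeds 3.5 N, so the key is fully down on its stop. I'll lift, check and go to the vial's key.

```bash
python3 -m jog '[{"grip":0,"linear":[0,0,-0.5],"rotation":[0,0,0]},{"grip":0,"linear":[0,0,-1],"rotation":[0,0,0]},{"grip":0,"linear":[0,0,-1],"rotation":[0,0,0]},{"grip":0,"linear":[0,0,-1],"rotation":[0,0,0]},{"grip":0,"linear":[0,0,-1],"rotation":[0,0,0]},{"grip":0,"linear":[0,0,-0.5],"rotation":[0,0,0]}]'
python3 -m jog '[{"grip":0,"linear":[-0.1,-1,0],"rotation":[0,0,0]},{"grip":0,"linear":[-0.1,-1,0],"rotation":[0,0,0]},{"grip":0,"linear":[-0.1,-1,0],"rotation":[0,0,0]},{"grip":0,"linear":[-0.1,-1,0],"rotation":[0,0,0]},{"grip":0,"linear":[-0.1,-1,0],"rotation":[0,0,0]},{"grip":0,"linear":[-0.1,-1,0],"rotation":[0,0,0]},{"grip":0,"linear":[-0.1,-1,0],"rotation":[0,0,0]},{"grip":0,"linear":[-0.1,-1,0],"rotation":[0,0,0]},{"grip":0,"linear":[-0.1,-1.1,0],"rotation":[0,0,0]},{"grip":0,"linear":[0,0,0],"rotation":[0,0,0]}]'
python3 - <<'E'
from h import *
orange('side')
o=telemetry.get_obs();print(o['time_s'],o['tool_pos'],o['force'])
E
```

```text
time_s: 5.5
tool_pos: [0.5233, -0.0883, 0.1344]
tcp_rot: [1.0, 0.0, 0.001, 0.0]
force: [-0.3, 0.2, 0.2]
gripper_width: -0.003
grasp_force: 0.0
side [474  58  10   9  66] [478.  62.] mid [ 0.4762 -0.9659  0.0431] mean [ 0.4766 -0.9678  0.0428] size [0.029 0.018 0.008]
side [481  81  12   7  68] [487.  84.] mid [ 0.4084 -0.8534  0.0222] mean [ 0.4074 -0.8503  0.0221] size [0.033 0.035 0.007]
side [421  85  10   7  41] [426.  88.] mid [ 0.5883 -0.7468  0.0048] mean [ 0.5861 -0.748   0.0043] size [0.037 0.034 0.006]
side [375 151  12   8  75] [380. 155.] mid [ 0.5411 -0.2779  0.0388] mean [ 0.5403 -0.2772  0.0379] size [0.029 0.03  0.008]
side [349 193  12   9  88] [354. 197.] mid [ 0.5223 -0.0855  0.0327] mean [ 0.5218 -0.0859  0.0318] size [0.027 0.03  0.008]
side [318 238  14  12 130] [324. 244.] mid [0.5045 0.0958 0.0392] mean [0.5039 0.0957 0.0386] size [0.03  0.031 0.007]
side [267 299  16  15 183] [275. 306.] mid [0.5032 0.2955 0.0388] mean [0.5028 0.2963 0.0381] size [0.031 0.031 0.007]
5.55 [ 0.52389864 -0.08838975  0.13521596] [ 0.56550934 -0.23384051  1.896117  ]out of range; nothing moved
```

The brown jar's key is down (top at 0.033). The traverse was refused because one number was over 1, so I'll redo it with smaller rows.

```bash
python3 -m jog '[{"grip":0,"linear":[-0.1,-1,0],"rotation":[0,0,0]},{"grip":0,"linear":[-0.1,-1,0],"rotation":[0,0,0]},{"grip":0,"linear":[-0.1,-1,0],"rotation":[0,0,0]},{"grip":0,"linear":[-0.1,-1,0],"rotation":[0,0,0]},{"grip":0,"linear":[-0.1,-1,0],"rotation":[0,0,0]},{"grip":0,"linear":[-0.1,-1,0],"rotation":[0,0,0]},{"grip":0,"linear":[-0.1,-1,0],"rotation":[0,0,0]},{"grip":0,"linear":[-0.1,-1,0],"rotation":[0,0,0]},{"grip":0,"linear":[-0.1,-0.6,0],"rotation":[0,0,0]},{"grip":0,"linear":[-0.05,-0.55,0],"rotation":[0,0,0]}]'
python3 -m jog '[{"grip":0,"linear":[0,0,0],"rotation":[0,0,0]},{"grip":0,"linear":[0,0,1],"rotation":[0,0,0]},{"grip":0,"linear":[0,0,1],"rotation":[0,0,0]},{"grip":0,"linear":[0,0,1],"rotation":[0,0,0]},{"grip":0,"linear":[0,0,0.5],"rotation":[0,0,0]},{"grip":0,"linear":[0,0,0],"rotation":[0,0,0]}]'
```

```text
time_s: 6.55
tool_pos: [0.5029, 0.0842, 0.1319]
tcp_rot: [1.0, 0.008, -0.001, -0.004]
force: [0.6, 0.2, 0.6]
gripper_width: 0.004
grasp_force: 0.0
time_s: 7.15
tool_pos: [0.5024, 0.0837, 0.0611]
tcp_rot: [1.0, 0.007, -0.001, -0.004]
force: [-0.3, 0.2, -0.7]
gripper_width: 0.001
grasp_force: 0.0
```

```bash
python3 -m jog '[{"grip":0,"linear":[0.1,-0.53,0],"rotation":[0,0,0]},{"grip":0,"linear":[0,0,0],"rotation":[0,0,0]},{"grip":0,"linear":[0,0,0],"rotation":[0,0,0]}]'
```

```text
time_s: 7.45
tool_pos: [0.5063, 0.0898, 0.0633]
tcp_rot: [1.0, 0.012, 0.001, -0.007]
force: [0.4, 0.0, 0.3]
gripper_width: -0.004
grasp_force: 0.0
```

```bash
python3 - <<'E'
from h import *
o=telemetry.get_obs();print(np.round(o['q'],3),o['tool_pos'],o['tcp_rot'].round(4) if hasattr(o['tcp_rot'],'round') else o['tcp_rot'])
E
```

```text
[ 0.024  0.44  -0.509  0.62   0.013  3.141] [0.50633786 0.08978597 0.06330564] [ 9.999e-01  1.200e-02  8.000e-04 -6.600e-03]
```

Joint 6 is at its limit. I'll rise and turn the tool -90° so that tool x = world +y and tool y = world +x.

```bash
python3 -m jog '[{"grip":0,"linear":[0,0,-1],"rotation":[0,0,-0.5]},{"grip":0,"linear":[0,0,-1],"rotation":[0,0,-1]},{"grip":0,"linear":[0,0,-1],"rotation":[0,0,-1]},{"grip":0,"linear":[0,0,0],"rotation":[0,0,-1]},{"grip":0,"linear":[0,0,0],"rotation":[0,0,-1]},{"grip":0,"linear":[0,0,0],"rotation":[0,0,-1]},{"grip":0,"linear":[0,0,0],"rotation":[0,0,-1]},{"grip":0,"linear":[0,0,0],"rotation":[0,0,-1]}]'
python3 -m jog '[{"grip":0,"linear":[0,0,0],"rotation":[0,0,-1]},{"grip":0,"linear":[0,0,0],"rotation":[0,0,-1]},{"grip":0,"linear":[0,0,0],"rotation":[0,0,-1]},{"grip":0,"linear":[0,0,0],"rotation":[0,0,-1]},{"grip":0,"linear":[0,0,0],"rotation":[0,0,-1]},{"grip":0,"linear":[0,0,0],"rotation":[0,0,-1]},{"grip":0,"linear":[0,0,0],"rotation":[0,0,-1]},{"grip":0,"linear":[0,0,0],"rotation":[0,0,-0.5]},{"grip":0,"linear":[0,0,0],"rotation":[0,0,0]}]'
python3 - <<'E'
from h import *
o=telemetry.get_obs();print(np.round(o['q'],3),o['tool_pos']);print(Rotation.from_quat(o['tcp_rot']).as_matrix().round(3))
E
```

```text
time_s: 8.25
tool_pos: [0.5058, 0.0889, 0.1231]
tcp_rot: [0.918, 0.396, 0.003, -0.006]
force: [-0.0, -0.4, 0.4]
gripper_width: 0.001
grasp_force: 0.0
time_s: 9.15
tool_pos: [0.5058, 0.0889, 0.123]
tcp_rot: [0.699, 0.715, 0.005, -0.004]
force: [0.6, 0.3, 0.3]
gripper_width: 0.001
grasp_force: 0.0
[ 0.022  0.361 -0.446  0.763  0.013  1.569] [0.50575149 0.08889279 0.12299896]
[[-0.024  1.     0.001]
 [ 1.     0.024  0.013]
 [ 0.013  0.001 -1.   ]]
```

```bash
python3 -m jog '[{"grip":0,"linear":[0.28,-0.05,0],"rotation":[0,-0.12,0.23]},{"grip":0,"linear":[0,0,1],"rotation":[0,0,0]},{"grip":0,"linear":[0,0,1],"rotation":[0,0,0]},{"grip":0,"linear":[0,0,1],"rotation":[0,0,0]},{"grip":0,"linear":[0,0,0],"rotation":[0,0,0]},{"grip":0,"linear":[0,0,0],"rotation":[0,0,0]}]'
```

```text
time_s: 9.75
tool_pos: [0.5043, 0.0945, 0.0628]
tcp_rot: [0.707, 0.707, 0.0, -0.0]
force: [0.5, 0.4, 0.7]
gripper_width: 0.003
grasp_force: 0.0
```

Exactly over the key now, so I'll press 31 mm down.

```bash
python3 -m jog '[{"grip":0,"linear":[0,0,0.5],"rotation":[0,0,0]},{"grip":0,"linear":[0,0,0.4],"rotation":[0,0,0]},{"grip":0,"linear":[0,0,0.2],"rotation":[0,0,0]},{"grip":0,"linear":[0,0,0.2],"rotation":[0,0,0]},{"grip":0,"linear":[0,0,0.15],"rotation":[0,0,0]},{"grip":0,"linear":[0,0,0.1],"rotation":[0,0,0]},{"grip":0,"linear":[0,0,0],"rotation":[0,0,0]},{"grip":0,"linear":[0,0,0],"rotation":[0,0,0]}]'
```

```text
time_s: 10.55
tool_pos: [0.5042, 0.0945, 0.0317]
tcp_rot: [0.707, 0.707, 0.0, -0.0]
force: [-2.4, 0.2, 4.9]
gripper_width: 0.001
grasp_force: 2.6
```

Down at 4.9 N. I'll lift and move 200 mm to the pink jar's key.

```bash
python3 -m jog '[{"grip":0,"linear":[0,0,-0.5],"rotation":[0,0,0]},{"grip":0,"linear":[0,0,-1],"rotation":[0,0,0]},{"grip":0,"linear":[0,0,-1],"rotation":[0,0,0]},{"grip":0,"linear":[0,0,-1],"rotation":[0,0,0]},{"grip":0,"linear":[0,0,-1],"rotation":[0,0,0]},{"grip":0,"linear":[0,0,-0.5],"rotation":[0,0,0]},{"grip":0,"linear":[0,0,0],"rotation":[0,0,0]}]'
python3 -m jog '[{"grip":0,"linear":[1,0,0],"rotation":[0,0,0]},{"grip":0,"linear":[1,0,0],"rotation":[0,0,0]},{"grip":0,"linear":[1,0,0],"rotation":[0,0,0]},{"grip":0,"linear":[1,0,0],"rotation":[0,0,0]},{"grip":0,"linear":[1,0,0],"rotation":[0,0,0]},{"grip":0,"linear":[1,0,0],"rotation":[0,0,0]},{"grip":0,"linear":[1,0,0],"rotation":[0,0,0]},{"grip":0,"linear":[1,0,0],"rotation":[0,0,0]},{"grip":0,"linear":[1,0,0],"rotation":[0,0,0]},{"grip":0,"linear":[1,0,0],"rotation":[0,0,0]}]'
python3 - <<'E'
from h import *
orange('side')
o=telemetry.get_obs();print(o['time_s'],o['tool_pos'],o['tcp_rot'],np.round(o['q'],2))
E
```

```text
time_s: 11.25
tool_pos: [0.5057, 0.0945, 0.1332]
tcp_rot: [0.707, 0.707, 0.001, 0.001]
force: [-0.1, -0.6, -0.8]
gripper_width: 0.0
grasp_force: 0.0
time_s: 12.25
tool_pos: [0.5036, 0.2949, 0.1303]
tcp_rot: [0.707, 0.707, -0.001, -0.001]
force: [0.4, -1.1, 0.4]
gripper_width: -0.001
grasp_force: 0.0
side [473  57  11  10  72] [478.  62.] mid [ 0.4766 -0.9659  0.043 ] mean [ 0.4758 -0.9674  0.0431] size [0.03  0.014 0.007]
side [481  81  12   6  60] [487.  84.] mid [ 0.4095 -0.85    0.0222] mean [ 0.4086 -0.8496  0.0215] size [0.032 0.045 0.008]
side [421  85  10   7  42] [426.  88.] mid [ 0.5874 -0.7447  0.005 ] mean [ 0.5867 -0.7465  0.0047] size [0.037 0.033 0.006]
side [375 151  12   8  76] [380. 155.] mid [ 0.5408 -0.2782  0.0384] mean [ 0.5398 -0.2773  0.038 ] size [0.031 0.034 0.006]
side [349 193  12   9  87] [354. 197.] mid [ 0.5219 -0.0856  0.0324] mean [ 0.5214 -0.0858  0.0318] size [0.026 0.031 0.007]
side [318 240  13  11 116] [324. 245.] mid [0.5046 0.0938 0.0321] mean [0.5045 0.0953 0.0317] size [0.028 0.031 0.006]
side [267 299  16  15 183] [275. 306.] mid [0.5041 0.2951 0.0387] mean [0.5034 0.2961 0.0381] size [0.031 0.032 0.007]
12.3 [0.50371669 0.29784317 0.13041261] [ 7.06311978e-01  7.07899045e-01  4.12344714e-04 -1.47046107e-03] [ 0.41  0.47 -0.24  0.86  0.    1.97]
```

The vial's key is down (0.032), and the fingers are over the pink jar's key.

```bash
python3 -m jog '[{"grip":0,"linear":[0,0,0],"rotation":[0,0,0]},{"grip":0,"linear":[0,0,1],"rotation":[0,0,0]},{"grip":0,"linear":[0,0,1],"rotation":[0,0,0]},{"grip":0,"linear":[0,0,1],"rotation":[0,0,0]},{"grip":0,"linear":[0,0,0.5],"rotation":[0,0,0]},{"grip":0,"linear":[0,0,0],"rotation":[0,0,0]},{"grip":0,"linear":[0,0,0],"rotation":[0,0,0]}]'
```

```text
time_s: 13.0
tool_pos: [0.5046, 0.2941, 0.0619]
tcp_rot: [0.707, 0.707, 0.0, -0.0]
force: [0.4, -0.5, 0.5]
gripper_width: 0.002
grasp_force: 0.0
```

```bash
python3 -m jog '[{"grip":0,"linear":[0,0,0.5],"rotation":[0,0,0]},{"grip":0,"linear":[0,0,0.35],"rotation":[0,0,0]},{"grip":0,"linear":[0,0,0.2],"rotation":[0,0,0]},{"grip":0,"linear":[0,0,0.2],"rotation":[0,0,0]},{"grip":0,"linear":[0,0,0.15],"rotation":[0,0,0]},{"grip":0,"linear":[0,0,0.1],"rotation":[0,0,0]},{"grip":0,"linear":[0,0,0],"rotation":[0,0,0]},{"grip":0,"linear":[0,0,0],"rotation":[0,0,0]}]'
```

```text
time_s: 13.8
tool_pos: [0.5042, 0.2944, 0.032]
tcp_rot: [0.707, 0.707, 0.0, -0.0]
force: [-1.9, -1.9, 5.3]
gripper_width: 0.001
grasp_force: 2.4
```

```bash
python3 -m jog '[{"grip":0,"linear":[0,0,-0.5],"rotation":[0,0,0]},{"grip":0,"linear":[0,0,-1],"rotation":[0,0,0]},{"grip":0,"linear":[0,0,-1],"rotation":[0,0,0]},{"grip":0,"linear":[0,0,-1],"rotation":[0,0,0]},{"grip":0,"linear":[0,0,-1],"rotation":[0,0,0]},{"grip":0,"linear":[0,0,-1],"rotation":[0,0,0]},{"grip":0,"linear":[0,0,-0.5],"rotation":[0,0,0]},{"grip":0,"linear":[0,0,0],"rotation":[0,0,0]},{"grip":0,"linear":[0,0,0],"rotation":[0,0,0]}]'
python3 - <<'E'
from h import *
orange('side','pics/side2.png')
E
```

```text
time_s: 14.7
tool_pos: [0.5042, 0.2943, 0.1513]
tcp_rot: [0.707, 0.707, 0.0, -0.0]
force: [0.3, 0.2, 0.2]
gripper_width: -0.001
grasp_force: 0.0
side [474  58  10   9  72] [478.  62.] mid [ 0.4761 -0.9683  0.0434] mean [ 0.4783 -0.9672  0.0433] size [0.03  0.011 0.007]
side [481  81  12   7  62] [487.  84.] mid [ 0.4087 -0.849   0.0215] mean [ 0.4078 -0.8517  0.0217] size [0.031 0.033 0.007]
side [421  85  10   7  41] [426.  88.] mid [ 0.5879 -0.7491  0.0048] mean [ 0.5871 -0.7482  0.0041] size [0.037 0.033 0.007]
side [375 151  12   8  76] [380. 155.] mid [ 0.5396 -0.2787  0.0383] mean [ 0.5397 -0.2778  0.0381] size [0.029 0.03  0.006]
side [349 193  12   9  88] [354. 197.] mid [ 0.5233 -0.0865  0.0322] mean [ 0.5217 -0.0853  0.0316] size [0.027 0.029 0.007]
side [318 240  13  11 116] [324. 245.] mid [0.5048 0.0963 0.032 ] mean [0.5044 0.0959 0.0318] size [0.028 0.031 0.006]
side [268 301  15  14 161] [275. 307.] mid [0.5037 0.2948 0.0323] mean [0.5037 0.2956 0.0318] size [0.029 0.03  0.006]
```

View pics/side2.png

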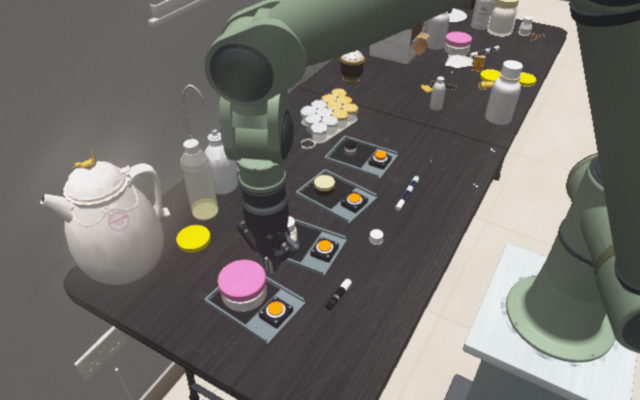

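The keys at (354,197), (324,245) and (275,307) read 0.032 (down). The black-capped pot's key at (380,155) reads 0.038, still up. Trays, the visible pots and the small things are where they were, and the gripper hangs clear.

```bash
python3 -c "
from station import bot
print(bot.job_done())"
```

```text
the job is handed in; nothing more can be done
None
```

I tapped the brown jar, vial and pink-lidded jar keys fully down in that order, left the black-capped pot's key up with nothing visibly disturbed, and handed the job in; no verdict came back.

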